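# Size a socket in the thumbwheel gauge

## Robot

A 6-joint arm with a two-finger parallel gripper is mounted at the origin on the work surface. World frame = base frame: x ahead of the robot, y to its left, z up, the work surface at z = 0. Lengths are in m, angles in rad, forces in N, time in s.
With the tool pointing down it reaches from about 0.35 to 0.775 m from the base axis. Payload 5.5 kg.
Tool frame: the origin (TCP) lies midway between the tips of the shut fingers; the grasp point (between the pads) lies grasp_offset behind it (grasp_offset is the distance from the TCP to the grasp point, in m); z points along the fingers, y is the line along which they close (so a half turn about z gives the same grasp; the last joint's range is limited). The gripper opens to 85 mm and grips with 20 to 120 N. Pads are 22 mm wide; open, the fingers measure 114 mm over their backs; the gripper's body (76 mm by 85 mm) begins 54 mm behind the grasp point. The pads swing forward as they close: fully open they stand 13 mm farther back than shut.
Start: joints at [-1.33, 0.313, 0.046, 1.304, 0, 1.431], TCP at [0.214, -0.534, 0.231] pointing down, gripper open.
Joint ranges: [-2.76, 2.76], [-0.86, 1.69], [-1.03, 1.26], [-2.2, 2.34], [-1.47, 1.5], [-3.14, 3.14]. Speed limits (rad/s): [2.57, 2.57, 3.14, 3.14, 3.14, 3.14].

## Interface

Orientations are given as a unit quaternion [w, x, y, z].
In Python, from workcell import * gives the robot as it stands.
- The arm moves only by the tool step_arm, never from a script. Its argument "deltas" is a list of rows, each a list of 7 numbers: the shift along the world's x, y, z in mm, then the turn, a rotation vector about the world's x, y, z in degrees, then the gripper's target within -1 to 1 (fully open at 1, half-way at 0, shut at -1). A call has 1 to 5 rows; each row shifts and turns the commanded pose from where the row before left it; what a row does not reach is not made up. A row lasts 1/10 s, in which the tool goes at most 50 mm and 8.59 degrees, less where a joint would pass 70% of its speed; a pose out of reach is approached as far as the arm can. A call is refused whole if a number of a shift passes 50 or a number of a turn 8.59, either way. A call with a gripper value outside its range is refused whole. The fingers move at their own pace and stop on an object; "newtons" is the grip in N (left out, the last holds). Time passes only in rows, so rows that do not move let the fingers close. It gives the time, the measured TCP pose, the force, the opening and the grip force at its end, in the units of the state.
- get_state(): the state, without advancing time (a new reading comes with each control period).
- read_camera(name): name is "scene" or "top"; returns a dict with "image" (480x640x3 uint8, red, green, blue), "z_map" (480x640 float32, m along the optical axis (not along the pixel's ray), 0 where there is no reading), "K" (3x3 intrinsics, pixels), "dist_coeffs" ([k1, k2, p1, p2, k3] as OpenCV has them; the pictures are not rectified), "world_from_camera" (4x4, takes a point from camera to world coordinates). Camera axes: x right, y down, z forward; pixel columns grow to the right and rows downward; lengths in m; the calibration is good to about 2 mm. A picture is of the moment at which its call begins.
- hand_in(): hands the job in; it is judged then, once.
The state is a dict: "clock": time; "joint_pos": joint angles; "qvel": joint speeds; "tau": joint torques, N m; "tcp_pos": TCP position; "orientation": TCP orientation; "wrist_force": force on the tool from outside, world axes, zero at the start; "ft_torque": the same for the moment, N m; "finger_gap": finger opening in m; "grip_force": force on a finger pad.
Only numpy, scipy, OpenCV 4.12 (cv2) and the standard library are available. Lean on these libraries where they do the work, as an engineer would, in place of code of your own. Each camera call takes 0.05 s, during which the arm holds its last target. There are 200 camera calls.

## Task

Take the socket with the red band out of the wooden case and stand it upright on the deck of the bench gauge, between the end stop and the open sliding jaw and near the middle of their width, and let go of it. Then roll the recessed brass thumbwheel with a fingertip until the sliding jaw has pushed the socket against the end stop and holds it snugly between both, and leave it so. Press the wheel gently (about 5 N moves it, 18 N harms it), stop as soon as the socket is snug (a few newtons, never 15 N), move the jaw only by its wheel, never by pushing it, and leave the other things on the bench where they are.

Things in the scene. Friction and masses are not known exactly. Their poses are not given: they have to be found in the camera images.
- socket_red: Chromed deep socket, a plain cylinder 24 mm in diameter and 50 mm tall, about 0.13 kg, with a red band near the top and a red top face; origin at the centre of its foot, z up its axis. It starts upright in one of the case's three holes (27 mm wide, 15 mm deep), its upper 35 mm standing out; which hole varies.
- socket_blue: The same kind of socket with a blue band, in another hole of the case. Bystander.
- socket_yellow: The same kind of socket with a yellow band, in another hole of the case. Bystander.
- case: Fixed wooden socket case, 100 mm (x) by 200 mm (y) by 28 mm high, red-lined, its open lid (12 mm high) lying flat on its +x side from x = 53 to 153 mm. Origin at the centre of the underside. The three holes stand in a row along its y axis at y = -55, 0 and 55 mm, so a gripper closes on a socket along the case's x axis.
- gauge: Fixed bench sizing gauge. Grey base 100 mm (x) by 300 mm (y), its deck 20 mm above the underside; origin at the centre of the underside, z up. Along its y axis: end stop near y = -110 mm, open throat, sliding jaw, and from y = 50 to 130 mm a blue housing (70 mm in x, top 55 mm above the underside) with the thumbwheel in a slot. A dark bar 14 mm wide joins jaw and housing.
- anvil: The gauge's end stop, a steel block 50 mm wide (x), 22 mm thick and 40 mm high, standing on the deck. Origin at the middle of the foot of its flat face, at deck height; its y axis is the gauge's y axis and the face looks to +y. Its place along the gauge differs by up to 10 mm either way from start to start; it does not move.
- jaw: Sliding jaw, steel block 50 mm wide (x), 18 mm thick, 40 mm high, yellow stripe on top. Origin: middle of the foot of its flat face, at deck height; y axis as the gauge's, the face looks to -y, to the end stop. Starts 50 to 70 mm from the end stop and closes towards -y. About 3 N of friction holds it where the wheel leaves it, also when it presses on a part.
- slot (a point): Centre of the thumbwheel's slot (18 mm wide in x, 54 mm long in y) at the level of the blue housing's top; axes as the gauge's. The brass wheel with black ribs, 44 mm in diameter and 14 mm wide, has its axis along the gauge's x, straight below. Its rim's top stands 4 to 12 mm above this point: how much differs from start to start and must be felt.
- housing_end (a point): Middle of the +y top edge of the blue housing, 40 mm beyond the slot's centre. The wheel is solid and does not give when pressed: it feels as hard as the housing. Rolling its top towards the gauge's -y closes the jaw, 0.6 mm per mm of rim travel; towards +y opens it. About 2 N along the rim turns it while the jaw runs free; the jaw pushes with 1.7 times any further rim force.
- screwdriver: Blue-handled screwdriver lying on the bench. Bystander.
- spanner: Steel spanner lying on the bench. Bystander.
- glue: Yellow glue bottle, 48 mm in diameter, 150 mm tall. Bystander.
- oil: Small amber jar, 44 mm in diameter, 85 mm tall. Bystander.
- mug: Blue mug, 80 mm in diameter, 90 mm tall. Bystander.

How it is judged:
By the outcome, as a careful person would: the job done as asked, in the order asked, and still so for the second after the job is handed in, with the robot touching nothing.
It also fails if it takes over 72 s, if anything falls off the work surface, if the arm or the gripper's body presses on something with over 40 N, if the wrist force passes 120 N, or if a joint passes its speed limit or range.

## Working session

There is one attempt and no reset: what is moved stays moved. The work goes in short steps, Python scripts to look and compute and a tool call to move; the robot and the scene stay as the last step left them, time stands still between calls to the robot, and variables do not carry over. Pictures are saved under pics/ and viewed, at most 10 in all, crops included, and the job is handed in when it is done.

Besides the shell and the picture viewer there is one more tool, called after "Call:" as a command line: name --pt "numbers of a row" for each row, then --argument value for the rest. step_arm: Moves the arm, as the interface text tells. Its arguments: {"type":"object","properties":{"deltas":{"type":"array","items":{"type":"array","items":{"type":"number"}}},"newtons":{"type":"number"}},"required":["deltas"]}

```bash
mkdir -p pics; cat > h.py <<'E'
from workcell import *
import numpy as np, cv2
def cloud(name):
    c=read_camera(name); z=c["z_map"]; h,w=z.shape
    u,v=np.meshgrid(np.arange(w),np.arange(h))
    p=cv2.undistortPoints(np.stack([u,v],-1).reshape(-1,1,2).astype(float),c["K"],np.array(c["dist_coeffs"],float)).reshape(h,w,2)
    P=np.dstack([p*z[...,None],z]); T=np.array(c["world_from_camera"])
    W=P@T[:3,:3].T+T[:3,3]; W[z==0]=np.nan
    return c["image"],W
E
python3 - <<'E'
from h import *
for n in("top","scene"):
    im,W=cloud(n); cv2.imwrite(f"pics/{n}0.png",im[...,::-1]); np.savez(f"{n}0.npz",im=im,W=W)
s=get_state(); print({k:s[k] for k in("clock","tcp_pos","orientation","wrist_force","finger_gap")})
try: print(grasp_offset)
except Exception as e: print(e)
E
```

```text
{'clock': 0.1, 'tcp_pos': array([ 0.2135791 , -0.53337019,  0.23046121]), 'orientation': array([-8.34313799e-04,  9.81930749e-01,  1.89238755e-01, -4.90077026e-05]), 'wrist_force': array([ 0.59785149, -0.05595353,  0.47816211]), 'finger_gap': 0.08520171185472374}
0.0187
```

View pics/top0.png

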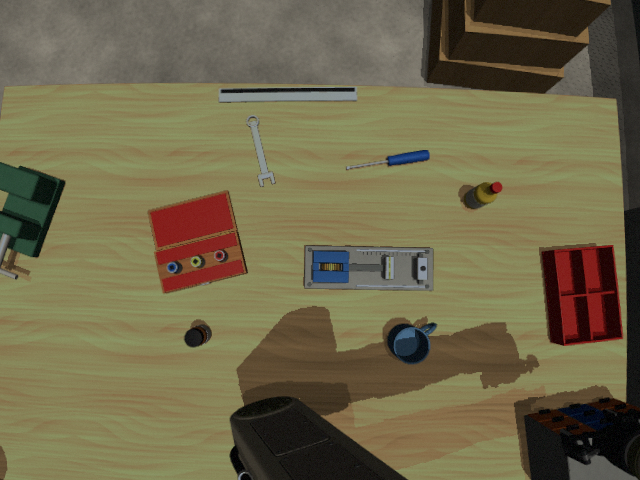

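View pics/scene0.png

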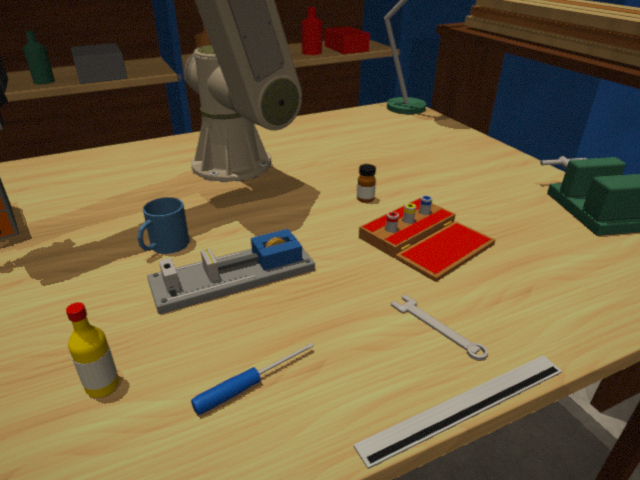

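Red socket sits at about (219,256) in the top picture, in the case's hole nearest the gauge. The gauge runs from (304..433, 268), with jaw at (389,267), anvil at (422,268), and housing and wheel at (330,267).

```bash
python3 - <<'E'
from h import *
d=np.load("top0.npz"); im,W=d["im"],d["W"]
def box(u0,u1,v0,v1,zl,zh,name):
    w=W[v0:v1,u0:u1].reshape(-1,3); m=(w[:,2]>zl)&(w[:,2]<zh); q=w[m]
    r=cv2.minAreaRect((q[:,:2]*1000).astype(np.float32))
    print(name,len(q),"mean",q.mean(0).round(4),"zmed",np.median(q[:,2]).round(4),"rect",np.round(r[0],1),np.round(r[1],1),round(r[2],1))
for u in(219,196,172): box(u-12,u+12,245,280,.042,.08,"sock%d"%u)
box(295,440,238,298,.012,.09,"gauge")
box(305,352,245,292,.047,.058,"housing")
box(378,400,245,292,.05,.075,"jaw")
box(408,432,245,292,.05,.075,"anvil")
box(318,346,258,276,.058,.08,"wheel")
box(140,250,185,300,.008,.04,"case")
for p in((5,330),(390,345),(215,180),(480,195),(200,335)): print(p,W[p[1],p[0]])
E
```

```text
sock219 108 mean [0.5203 0.1839 0.0609] zmed 0.0623 rect [521.1 184.9] [22.8 22.3] 4.2
sock196 112 mean [0.5057 0.2351 0.0605] zmed 0.0619 rect [506.4 236.3] [22.5 23. ] 3.8
sock172 109 mean [0.491  0.289  0.0607] zmed 0.0619 rect [491.7 289.9] [22.5 22.8] 1.5
gauge 5522 mean [ 0.5013 -0.1526  0.0307] zmed 0.0212 rect [ 502.  -153.9] [100.4 298. ] 0.2
housing 955 mean [ 0.5014 -0.0646  0.0545] zmed 0.0546 rect [501.9 -64.7] [69.5 78.6] 1.3
jaw 187 mean [ 0.5016 -0.1952  0.0598] zmed 0.0603 rect [ 502.2 -195.4] [46.9 17.6] 0.7
anvil 247 mean [ 0.5023 -0.2667  0.0596] zmed 0.0599 rect [ 502.6 -267.7] [49.3 21.8] 0.7
wheel 62 mean [ 0.5006 -0.0639  0.0599] zmed 0.0595 rect [498.2 -64.5] [31.1 55.7] 1.3
case 6851 mean [0.5554 0.2495 0.0198] zmed 0.0168 rect [554.4 251.6] [207.3 201.3] 15.6
(5, 330) [3.25841141e-01 7.28655227e-01 3.42377338e-04]
(390, 345) [ 0.33005283 -0.20063633  0.05133685]
(215, 180) [ 0.70568543  0.21636118 -0.0034407 ]
(480, 195) [ 0.6634848  -0.38782514  0.10000469]
(200, 335) [0.34587534 0.21497427 0.08477759]
```

Call:
step_arm --pt "15.4 35.9 0 0 0 4.19 1" --pt "15.4 35.9 0 0 0 4.19 1" --pt "15.4 35.9 0 0 0 4.19 1" --pt "15.4 35.9 0 0 0 4.19 1" --pt "15.4 35.9 0 0 0 4.19 1" --newtons 30

```text
clock: 0.6
tcp_pos: [0.2909, -0.3527, 0.2309]
orientation: [-0.0, 0.931, 0.366, 0.0]
wrist_force: [1.2, -0.6, 0.8]
finger_gap: 0.0855
grip_force: 0.0
```

Call:
step_arm --pt "15.4 35.9 0 0 0 4.19 1" --pt "15.4 35.9 0 0 0 4.19 1" --pt "15.4 35.9 0 0 0 4.19 1" --pt "15.4 35.9 0 0 0 4.19 1" --pt "15.4 35.9 0 0 0 4.19 1"

```text
clock: 1.1
tcp_pos: [0.3678, -0.1732, 0.2311]
orientation: [-0.0, 0.849, 0.529, -0.0]
wrist_force: [1.1, -0.6, -0.0]
finger_gap: 0.0854
grip_force: 0.0
```

Call:
step_arm --pt "15.4 35.9 0 0 0 4.19 1" --pt "15.4 35.9 0 0 0 4.19 1" --pt "15.4 35.9 0 0 0 4.19 1" --pt "15.4 35.9 0 0 0 4.19 1" --pt "15.4 35.9 0 0 0 4.19 1"

```text
clock: 1.6
tcp_pos: [0.4448, 0.0063, 0.2311]
orientation: [-0.0, 0.738, 0.675, -0.0]
wrist_force: [1.3, -0.2, 0.3]
finger_gap: 0.0857
grip_force: 0.0
```

Call:
step_arm --pt "15.4 35.9 0 0 0 4.19 1" --pt "15.4 35.9 0 0 0 4.19 1" --pt "15.4 35.9 0 0 0 4.19 1" --pt "15.4 35.9 0 0 0 4.19 1" --pt "15.4 35.9 0 0 0 4.19 1"

```text
clock: 2.1
tcp_pos: [0.5218, 0.1858, 0.2309]
orientation: [-0.0, 0.603, 0.798, -0.0]
wrist_force: [1.3, -1.1, 0.2]
finger_gap: 0.0853
grip_force: 0.0
```

Call:
step_arm --pt "0 0 -20 0 0 0 1" --pt "0 0 -20 0 0 0 1" --pt "0 0 -20 0 0 0 1" --pt "0 0 -20 0 0 0 1" --pt "0 0 0 0 0 0 1"

```text
clock: 2.6
tcp_pos: [0.5193, 0.1837, 0.1481]
orientation: [-0.002, 0.604, 0.797, -0.002]
wrist_force: [-0.3, 0.5, 0.3]
finger_gap: 0.0859
grip_force: 0.0
```

```bash
python3 - <<'E'
from h import *
im,W=cloud("scene"); c=im[120:300,290:520]; cv2.imwrite("pics/s1.png",cv2.resize(c,None,fx=3,fy=3)[...,::-1])
for k in range(3): s=get_state(); print(s["tcp_pos"].round(4),s["wrist_force"].round(1))
m=(W[...,2]>.05)&(W[...,2]<.068)&(abs(W[...,0]-.52)<.03)&(abs(W[...,1]-.185)<.03)
q=W[m]; print(len(q),cv2.minAreaRect((q[:,:2]*1000).astype(np.float32)))
E
```

```text
[0.5203 0.1839 0.1498] [ 0.3  0.4 -0.4]
[0.5203 0.1839 0.1498] [ 0.3  0.4 -0.4]
[0.5203 0.1839 0.1498] [ 0.3  0.4 -0.4]
124 ((521.8289184570312, 186.42681884765625), (23.11484718322754, 23.461057662963867), 66.6007308959961)
```

View pics/s1.png

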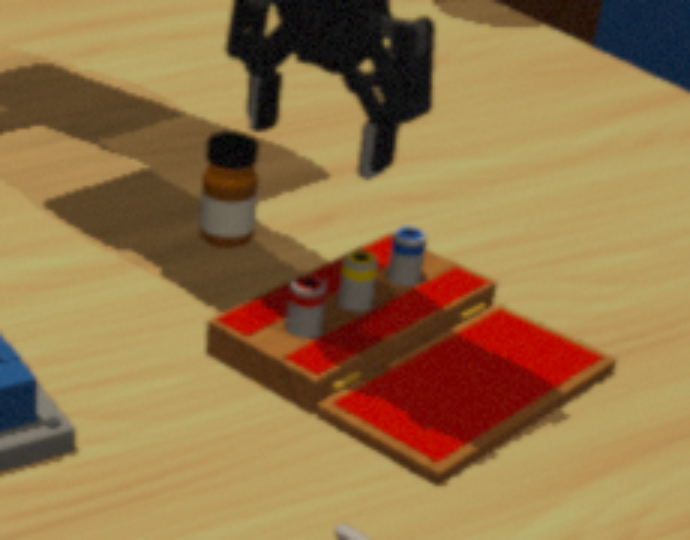

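The crop shows the red socket at about (305,305). The fingers are open above it, at (263,110) and (375,160), and closing along the case's x.

Call:
step_arm --pt "1 1 -25 0 0 0 1" --pt "0 0 -25 0 0 0 1" --pt "0 0 -25 0 0 0 1" --pt "0 0 -20 0 0 0 1" --pt "0 0 -18 0 0 0 1"

```text
clock: 3.15
tcp_pos: [0.5234, 0.1852, 0.0386]
orientation: [0.0, 0.605, 0.797, 0.0]
wrist_force: [0.0, -0.2, -0.2]
finger_gap: 0.0855
grip_force: 0.0
```

Call:
step_arm --pt "0 0 0 0 0 0 -0.2" --pt "0 0 0 0 0 0 -0.6" --pt "0 0 0 0 0 0 -1" --pt "0 0 0 0 0 0 -1" --pt "0 0 0 0 0 0 -1" --newtons 30

```text
clock: 3.65
tcp_pos: [0.5236, 0.1853, 0.0397]
orientation: [0.001, 0.604, 0.797, 0.001]
wrist_force: [-0.4, -0.1, 4.0]
finger_gap: 0.022
grip_force: 30.4
```

Call:
step_arm --pt "0 0 0 0 0 0 -1" --pt "0 0 0 0 0 0 -1" --pt "0 0 0 0 0 0 -1" --pt "0 0 0 0 0 0 -1" --pt "0 0 0 0 0 0 -1"

```text
clock: 4.15
tcp_pos: [0.5236, 0.1853, 0.0396]
orientation: [0.001, 0.604, 0.797, 0.001]
wrist_force: [-0.7, -0.7, 5.8]
finger_gap: 0.0219
grip_force: 30.5
```

Call:
step_arm --pt "0 0 10 0 0 0 -1" --pt "0 0 20 0 0 0 -1" --pt "0 0 30 0 0 0 -1" --pt "0 0 30 0 0 0 -1" --pt "0 0 30 0 0 0 -1"

```text
clock: 4.65
tcp_pos: [0.5223, 0.1851, 0.1598]
orientation: [-0.0, 0.604, 0.797, -0.0]
wrist_force: [0.5, -0.4, -1.2]
finger_gap: 0.0218
grip_force: 29.9
```

Call:
step_arm --pt "-1 -15 0 0 0 -1 -1" --pt "-2 -32 0 0 0 -1.5 -1" --pt "-2 -32 0 0 0 -1.5 -1" --pt "-2 -32 0 0 0 -1.5 -1" --pt "-2 -32 0 0 0 -1.5 -1"

```text
clock: 5.15
tcp_pos: [0.5127, 0.0407, 0.1579]
orientation: [-0.0, 0.652, 0.758, -0.0]
wrist_force: [0.4, -0.1, -0.8]
finger_gap: 0.022
grip_force: 30.0
```

Call:
step_arm --pt "-2 -32 0 0 0 -1.5 -1" --pt "-2 -32 0 0 0 -1.5 -1" --pt "-2 -32 0 0 0 -1.5 -1" --pt "-2 -32 0 0 0 -1.5 -1" --pt "-2 -32 0 0 0 -1.5 -1"

```text
clock: 5.65
tcp_pos: [0.5027, -0.1193, 0.1579]
orientation: [-0.0, 0.701, 0.713, -0.0]
wrist_force: [0.8, 0.4, -1.6]
finger_gap: 0.0216
grip_force: 30.0
```

Call:
step_arm --pt "-1 -32 0 0 0 -1.2 -1" --pt "-1 -32 0 0 0 0 -1" --pt "0 -32 0 0 0 0 -1" --pt "0 -17 0 0 0 0 -1" --pt "0 0 0 0 0 0 -1"

```text
clock: 6.15
tcp_pos: [0.5012, -0.2329, 0.1578]
orientation: [-0.0, 0.709, 0.705, -0.0]
wrist_force: [0.3, 1.4, -1.1]
finger_gap: 0.0217
grip_force: 30.0
```

```bash
python3 - <<'E'
from h import *
im,W=cloud("scene"); c=im[150:320,100:350]; cv2.imwrite("pics/s2.png",cv2.resize(c,None,fx=3,fy=3)[...,::-1]); np.savez("s2.npz",im=im,W=W)
s=get_state(); print(s["clock"],s["tcp_pos"].round(4),s["orientation"].round(4),s["wrist_force"].round(1),s["finger_gap"],s["grip_force"])
E
```

```text
6.2 [ 0.5011 -0.2313  0.1578] [-7.000e-04  7.084e-01  7.059e-01  1.000e-04] [ 0.3  0.3 -0.6] 0.02174675194193608 29.951458275318146
```

View pics/s2.png

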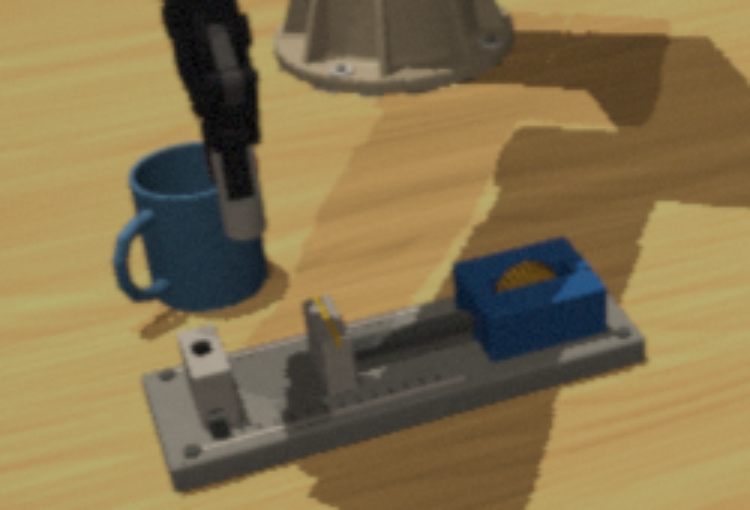

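Socket is held upright at crop (240,210), above the throat between anvil (205,370) and jaw (330,350). The wheel shows at (525,275).

```bash
python3 - <<'E'
from h import *
d=np.load("s2.npz"); W=d["W"]; im=d["im"]
m=(abs(W[...,0]-.5)<.03)&(abs(W[...,1]+.23)<.03)&(W[...,2]>.1)&(W[...,2]<.145)
q=W[m]; print(len(q),"zmin",np.sort(q[:,2])[:8].round(4))
for a in(.11,.12,.13,.14):
    r=q[(q[:,2]>=a)&(q[:,2]<a+.01)]
    if len(r): print(a,len(r),r.min(0).round(4),r.max(0).round(4))
# jaw/anvil faces in scene cloud (front sides, x near .527)
m=(abs(W[...,0]-.502)<.028)&(W[...,2]>.055)&(W[...,2]<.066)&(W[...,1]<-.17)&(W[...,1]>-.3)
y=np.sort(W[m][:,1]); i=np.argmax(np.diff(y)); print("ys",y[0],y[i],y[i+1],y[-1])
E
```

```text
82 zmin [0.132  0.1325 0.1326 0.1327 0.133  0.1333 0.1333 0.1334]
0.13 51 [ 0.501  -0.2404  0.132 ] [ 0.5127 -0.2191  0.14  ]
0.14 31 [ 0.5031 -0.2397  0.1402] [ 0.5127 -0.2196  0.1448]
ys -0.2758897791347217 -0.25399022618286793 -0.20219677465626001 -0.18445900389350828
```

Call:
step_arm --pt "1 1 -20 0 0 0 -1" --pt "0 0 -25 0 0 0 -1" --pt "0 0 -25 0 0 0 -1" --pt "0 0 -20 0 0 0 -1" --pt "0 0 -13 0 0 0 -1"

```text
clock: 6.7
tcp_pos: [0.5017, -0.2275, 0.0537]
orientation: [-0.002, 0.707, 0.707, -0.0]
wrist_force: [0.6, -0.1, -0.5]
finger_gap: 0.0221
grip_force: 30.0
```

Call:
step_arm --pt "0 0 -3 0 0 0 -1" --pt "0 0 -2 0 0 0 -1" --pt "0 0 -1 0 0 0 -1" --pt "0 0 0 0 0 0 -1"

```text
clock: 7.1
tcp_pos: [0.5033, -0.2301, 0.0502]
orientation: [0.001, 0.708, 0.707, 0.0]
wrist_force: [0.2, 0.2, -0.5]
finger_gap: 0.0219
grip_force: 30.0
```

Call:
step_arm --pt "0 0 -1 0 0 0 -1" --pt "0 0 -1 0 0 0 -1" --pt "0 0 0 0 0 0 -1"

```text
clock: 7.4
tcp_pos: [0.5027, -0.2299, 0.0474]
orientation: [0.0, 0.708, 0.707, 0.0]
wrist_force: [-0.6, -0.1, -0.5]
finger_gap: 0.0223
grip_force: 30.0
```

Call:
step_arm --pt "0 0 -1 0 0 0 -1" --pt "0 0 0 0 0 0 -1"

```text
clock: 7.6
tcp_pos: [0.5028, -0.23, 0.0467]
orientation: [0.0, 0.708, 0.707, 0.0]
wrist_force: [0.2, -0.1, 3.3]
finger_gap: 0.0216
grip_force: 30.3
```

Call:
step_arm --pt "0 0 0 0 0 0 -0.4" --pt "0 0 0 0 0 0 -0.3" --pt "0 0 0 0 0 0 0" --pt "0 0 0 0 0 0 0.4" --pt "0 0 0 0 0 0 0.4"

```text
clock: 8.1
tcp_pos: [0.5027, -0.2298, 0.0462]
orientation: [-0.0, 0.708, 0.707, 0.0]
wrist_force: [-0.5, -0.2, -0.6]
finger_gap: 0.0593
grip_force: 0.0
```

Call:
step_arm --pt "0 0 0 0 0 0 0.4" --pt "0 0 10 0 0 0 0.4" --pt "0 0 25 0 0 0 0.4" --pt "0 0 30 0 0 0 0.4" --pt "0 0 20 0 0 0 0.4"

```text
clock: 8.6
tcp_pos: [0.5034, -0.2303, 0.134]
orientation: [0.001, 0.708, 0.707, 0.0]
wrist_force: [0.1, 0.5, 0.2]
finger_gap: 0.0596
grip_force: 0.0
```

Call:
step_arm --pt "0 32 0 0 0 0 -1" --pt "0 40 0 0 0 0 -1" --pt "0 40 0 0 0 0 -1" --pt "0 40 0 0 0 0 -1" --pt "-1 22 0 0 0 0 -1"

```text
clock: 9.1
tcp_pos: [0.5014, -0.0533, 0.1322]
orientation: [0.0, 0.707, 0.707, 0.0]
wrist_force: [0.4, 0.2, 0.3]
finger_gap: 0.0001
grip_force: 0.0
```

Call:
step_arm --pt "0 0 -10 0 0 0 -1" --pt "0 0 -15 0 0 0 -1" --pt "0 0 -15 0 0 0 -1" --pt "0 0 -10 0 0 0 -1" --pt "0 0 0 0 0 0 -1"

```text
clock: 9.6
tcp_pos: [0.5006, -0.0563, 0.0799]
orientation: [-0.001, 0.708, 0.706, -0.001]
wrist_force: [0.3, -0.8, 0.1]
finger_gap: -0.0
grip_force: 0.0
```

```bash
python3 - <<'E'
from h import *
im,W=cloud("scene"); c=im[170:320,130:330]; cv2.imwrite("pics/s3.png",cv2.resize(c,None,fx=3,fy=3)[...,::-1])
m=(abs(W[...,0]-.502)<.03)&(abs(W[...,1]+.23)<.02)&(W[...,2]>.025)
q=W[m];print(len(q),q.min(0).round(4),q.max(0).round(4))
m=(abs(W[...,0]-.502)<.03)&(abs(W[...,1]+.064)<.03)&(W[...,2]>.05)&(W[...,2]<.075); print(np.sort(W[m][:,2])[-5:])
s=get_state(); print(s["clock"],s["tcp_pos"].round(4),s["wrist_force"].round(1),s["finger_gap"])
E
```

```text
334 [ 0.4899 -0.2378  0.0251] [ 0.5153 -0.2155  0.0737]
[0.0633008  0.06352694 0.0636088  0.06361732 0.06430441]
9.65 [ 0.5012 -0.0564  0.0808] [-0.1  0.5  0.5] 1.4903162812054159e-05
```

View pics/s3.png

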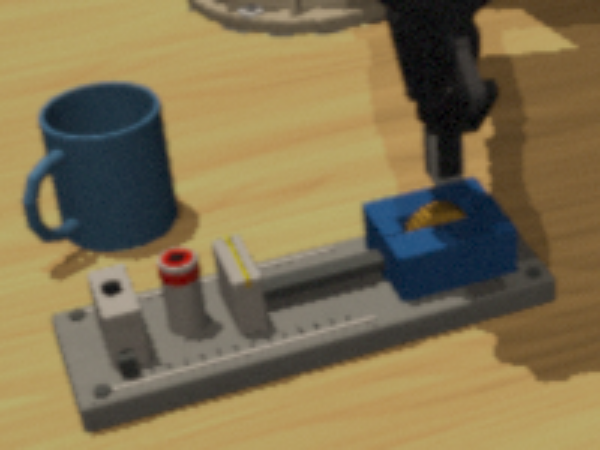

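Socket stands upright at (180,300), between anvil (120,310) and jaw (240,285). The shut fingertips are just behind the wheel's top at (440,210).

Call:
step_arm --pt "0 0 -8 0 0 0 -1" --pt "0 0 -4 0 0 0 -1" --pt "0 0 0 0 0 0 -1"

```text
clock: 9.95
tcp_pos: [0.5014, -0.0559, 0.0689]
orientation: [-0.0, 0.708, 0.707, -0.0]
wrist_force: [0.1, 0.1, -0.2]
finger_gap: 0.0
grip_force: 0.0
```

Call:
step_arm --pt "0 0 -1 0 0 0 -1" --pt "0 0 0 0 0 0 -1"

```text
clock: 10.15
tcp_pos: [0.5018, -0.0559, 0.0685]
orientation: [0.0, 0.708, 0.707, 0.0]
wrist_force: [-0.2, 0.3, -0.3]
finger_gap: -0.0001
grip_force: 0.0
```

Call:
step_arm --pt "0 0 -1 0 0 0 -1" --pt "0 0 0 0 0 0 -1"

```text
clock: 10.35
tcp_pos: [0.5017, -0.0558, 0.0674]
orientation: [0.0, 0.708, 0.707, 0.0]
wrist_force: [0.2, -0.5, 0.5]
finger_gap: 0.0001
grip_force: 0.0
```

Call:
step_arm --pt "0 0 -1 0 0 0 -1" --pt "0 0 0 0 0 0 -1"

```text
clock: 10.55
tcp_pos: [0.5016, -0.0558, 0.0662]
orientation: [-0.0, 0.708, 0.707, 0.0]
wrist_force: [0.4, -0.2, 0.2]
finger_gap: -0.0002
grip_force: 0.0
```

Call:
step_arm --pt "0 0 -1 0 0 0 -1" --pt "0 0 0 0 0 0 -1"

```text
clock: 10.75
tcp_pos: [0.5016, -0.0558, 0.0652]
orientation: [-0.0, 0.708, 0.707, -0.0]
wrist_force: [1.0, -0.3, -0.2]
finger_gap: 0.0001
grip_force: 0.0
```

Call:
step_arm --pt "0 0 -1 0 0 0 -1" --pt "0 0 0 0 0 0 -1"

```text
clock: 10.95
tcp_pos: [0.5016, -0.0558, 0.0642]
orientation: [-0.0, 0.708, 0.707, -0.0]
wrist_force: [0.1, 0.1, -0.3]
finger_gap: 0.0002
grip_force: 0.0
```

Call:
step_arm --pt "0 0 -1 0 0 0 -1" --pt "0 0 0 0 0 0 -1"

```text
clock: 11.15
tcp_pos: [0.5016, -0.0558, 0.0632]
orientation: [-0.0, 0.708, 0.707, -0.0]
wrist_force: [-0.7, 0.3, 0.0]
finger_gap: -0.0001
grip_force: 0.0
```

Call:
step_arm --pt "0 0 -1 0 0 0 -1" --pt "0 0 0 0 0 0 -1"

```text
clock: 11.35
tcp_pos: [0.5016, -0.0558, 0.0622]
orientation: [-0.0, 0.708, 0.707, -0.0]
wrist_force: [1.5, 0.6, -0.3]
finger_gap: 0.0003
grip_force: 0.0
```

Call:
step_arm --pt "0 0 -0.6 0 0 0 -1" --pt "0 0 0 0 0 0 -1"

```text
clock: 11.55
tcp_pos: [0.5017, -0.0558, 0.0617]
orientation: [0.0, 0.708, 0.707, 0.0]
wrist_force: [-0.1, 0.0, 0.4]
finger_gap: -0.0
grip_force: 0.0
```

Call:
step_arm --pt "0 0 -0.6 0 0 0 -1" --pt "0 0 0 0 0 0 -1"

```text
clock: 11.75
tcp_pos: [0.5018, -0.0559, 0.0611]
orientation: [0.0, 0.708, 0.707, 0.0]
wrist_force: [-0.9, -0.8, -0.2]
finger_gap: -0.0
grip_force: 0.0
```

Call:
step_arm --pt "0 0 -0.6 0 0 0 -1" --pt "0 0 0 0 0 0 -1"

```text
clock: 11.95
tcp_pos: [0.5018, -0.0559, 0.061]
orientation: [0.0, 0.708, 0.707, 0.0]
wrist_force: [-2.0, 0.9, 5.0]
finger_gap: -0.0003
grip_force: 2.2
```

Call:
step_arm --pt "0 -1 0 0 0 0 -1" --pt "0 -1 0 0 0 0 -1" --pt "0 -1 0 0 0 0 -1"

```text
clock: 12.25
tcp_pos: [0.5018, -0.0585, 0.061]
orientation: [-0.0, 0.707, 0.707, 0.001]
wrist_force: [-1.5, 1.7, 4.9]
finger_gap: -0.0002
grip_force: 2.8
```

```bash
cat >> h.py <<'E'
def rep():
    im,W=cloud("scene"); s=get_state()
    X=W[...,0];Y=W[...,1];Z=W[...,2]
    m=(abs(X-.502)<.02)&(Z>.055)&(Z<.066)&(Y>-.26)&(Y<-.12)
    j=(abs(X-.502)<.022)&(abs(Z-.06)<.004)&(Y>-.25)&(Y<-.12)
    y=Y[j]; h,e=np.histogram(y,np.arange(-.25,-.12,.003))
    print(s["clock"],s["tcp_pos"].round(4),s["wrist_force"].round(1),"jaw ymax p97",np.percentile(y,97).round(4))
    return im,W
E
python3 -c "
from h import *
rep()"
```

```text
12.3 [ 0.5018 -0.0586  0.061 ] [-1.8  1.5  5.5] jaw ymax p97 -0.1869
```

Call:
step_arm --pt "0 -2 0 0 0 0 -1" --pt "0 -2 0 0 0 0 -1" --pt "0 -2 0 0 0 0 -1"

```text
clock: 12.6
tcp_pos: [0.5018, -0.0644, 0.061]
orientation: [-0.0, 0.707, 0.707, 0.001]
wrist_force: [-1.4, 3.1, 5.1]
finger_gap: 0.0002
grip_force: 2.8
```

```bash
python3 -c "
from h import *
rep()"
```

```text
12.65 [ 0.5019 -0.0647  0.061 ] [-2.   2.6  5.9] jaw ymax p97 -0.1901
```

Call:
step_arm --pt "0 -2.5 0 0 0 0 -1" --pt "0 -2.5 0 0 0 0 -1" --pt "0 -2.5 0 0 0 0 -1" --pt "0 -1.5 0 0 0 0 -1"

```text
clock: 13.05
tcp_pos: [0.5018, -0.0738, 0.0607]
orientation: [0.0, 0.708, 0.707, 0.0]
wrist_force: [-0.1, 1.5, 2.5]
finger_gap: 0.0003
grip_force: 1.2
```

```bash
python3 -c "
from h import *
rep()"
```

```text
13.1 [ 0.5019 -0.074   0.0606] [0.8 1.8 2.6] jaw ymax p97 -0.1958
```

Call:
step_arm --pt "0 0 6 0 0 0 -1" --pt "0 18.5 0 0 0 0 -1" --pt "0 0 -4 0 0 0 -1" --pt "0 0 -1.2 0 0 0 -1" --pt "0 0 -0.8 0 0 0 -1"

```text
clock: 13.6
tcp_pos: [0.5016, -0.0554, 0.0608]
orientation: [-0.0, 0.708, 0.707, 0.0]
wrist_force: [-3.0, 3.8, 11.8]
finger_gap: 0.0002
grip_force: 5.5
```

Call:
step_arm --pt "0 -2.5 0 0 0 0 -1" --pt "0 -2.5 0 0 0 0 -1" --pt "0 -2.5 0 0 0 0 -1"

```text
clock: 13.9
tcp_pos: [0.5015, -0.0629, 0.061]
orientation: [-0.0, 0.708, 0.707, 0.0]
wrist_force: [-2.2, 2.7, 6.2]
finger_gap: 0.0002
grip_force: 3.2
```

```bash
python3 -c "
from h import *
rep()"
```

```text
13.95 [ 0.5016 -0.0633  0.061 ] [-2.3  2.3  5.9] jaw ymax p97 -0.2004
```

Call:
step_arm --pt "0 -2.5 0 0 0 0 -1" --pt "0 -2.5 0 0 0 0 -1" --pt "0 -2.5 0 0 0 0 -1" --pt "0 -1.5 0 0 0 0 -1"

```text
clock: 14.35
tcp_pos: [0.5016, -0.0721, 0.0609]
orientation: [-0.0, 0.708, 0.706, 0.0]
wrist_force: [-1.2, 1.8, 3.8]
finger_gap: -0.0002
grip_force: 2.1
```

```bash
python3 -c "
from h import *
rep()"
```

```text
14.4 [ 0.5016 -0.0723  0.0608] [-1.8  0.8  4.6] jaw ymax p97 -0.2055
```

Call:
step_arm --pt "0 0 6 0 0 0 -1" --pt "0 18 0 0 0 0 -1" --pt "0 0 -4.5 0 0 0 -1" --pt "0 0 -0.8 0 0 0 -1" --pt "0 0 0 0 0 0 -1"

```text
clock: 14.9
tcp_pos: [0.5016, -0.054, 0.0611]
orientation: [-0.0, 0.708, 0.707, -0.0]
wrist_force: [-0.7, 0.3, -0.1]
finger_gap: -0.0
grip_force: 0.3
```

Call:
step_arm --pt "0 0 -0.4 0 0 0 -1" --pt "0 0 0 0 0 0 -1" --pt "0 -2 0 0 0 0 -1"

```text
clock: 15.2
tcp_pos: [0.5017, -0.0557, 0.061]
orientation: [-0.0, 0.708, 0.707, 0.0]
wrist_force: [-1.2, 2.3, 4.4]
finger_gap: -0.0
grip_force: 2.3
```

Call:
step_arm --pt "0 -2 0 0 0 0 -1" --pt "0 -2 0 0 0 0 -1" --pt "0 -1 0 0 0 0 -1"

```text
clock: 15.5
tcp_pos: [0.5017, -0.0611, 0.061]
orientation: [0.0, 0.708, 0.707, 0.0]
wrist_force: [-1.5, 2.3, 5.7]
finger_gap: 0.0002
grip_force: 2.6
```

```bash
python3 - <<'E'
from h import *
im,W=rep(); c=im[220:320,130:280]; cv2.imwrite("pics/s4.png",cv2.resize(c,None,fx=4,fy=4)[...,::-1])
E
```

```text
15.55 [ 0.5018 -0.0612  0.061 ] [-1.6  3.   4.1] jaw ymax p97 -0.2102
```

View pics/s4.png

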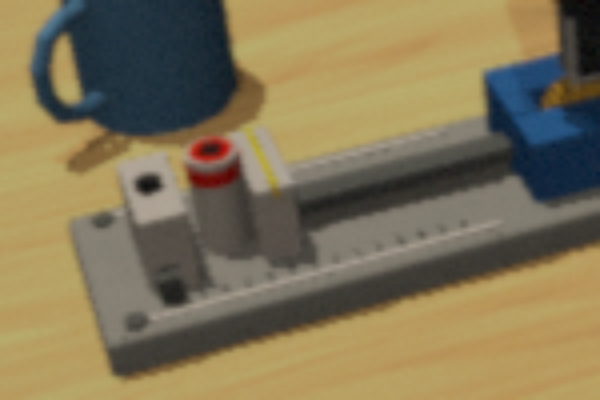

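The jaw (270,190) has reached the socket (215,195) and is pushing it upright. A few mm remain to the anvil (160,220).

Call:
step_arm --pt "0 -1 0 0 0 0 -1" --pt "0 -1 0 0 0 0 -1" --pt "0 -1 0 0 0 0 -1"

```text
clock: 15.85
tcp_pos: [0.5018, -0.064, 0.061]
orientation: [0.0, 0.708, 0.707, 0.0]
wrist_force: [-0.8, 1.9, 5.0]
finger_gap: -0.0002
grip_force: 2.6
```

Call:
step_arm --pt "0 -0.8 0 0 0 0 -1" --pt "0 -0.8 0 0 0 0 -1"

```text
clock: 16.05
tcp_pos: [0.5018, -0.0656, 0.061]
orientation: [0.0, 0.708, 0.707, 0.0]
wrist_force: [-0.3, 2.3, 5.8]
finger_gap: -0.0002
grip_force: 2.6
```

```bash
python3 -c "
from h import *
rep()"
```

```text
16.1 [ 0.5018 -0.0657  0.061 ] [-2.4  1.8  5.8] jaw ymax p97 -0.2128
```

Call:
step_arm --pt "0 -0.8 0 0 0 0 -1" --pt "0 0 0 0 0 0 -1"

```text
clock: 16.3
tcp_pos: [0.5018, -0.0665, 0.061]
orientation: [0.0, 0.708, 0.707, 0.0]
wrist_force: [-1.1, 1.5, 4.9]
finger_gap: 0.0001
grip_force: 2.6
```

Call:
step_arm --pt "0 -0.8 0 0 0 0 -1" --pt "0 0 0 0 0 0 -1"

```text
clock: 16.5
tcp_pos: [0.5018, -0.0673, 0.061]
orientation: [0.0, 0.708, 0.707, 0.0]
wrist_force: [-2.2, 1.7, 5.1]
finger_gap: 0.0002
grip_force: 2.6
```

```bash
python3 -c "
from h import *
rep()"
```

```text
16.55 [ 0.5018 -0.0673  0.061 ] [-1.1  1.9  5.1] jaw ymax p97 -0.2135
```

Call:
step_arm --pt "0 -0.8 0 0 0 0 -1" --pt "0 0 0 0 0 0 -1"

```text
clock: 16.75
tcp_pos: [0.5018, -0.0681, 0.061]
orientation: [0.0, 0.708, 0.707, 0.0]
wrist_force: [-1.2, 1.9, 5.2]
finger_gap: 0.0001
grip_force: 2.6
```

Call:
step_arm --pt "0 -0.8 0 0 0 0 -1" --pt "0 0 0 0 0 0 -1"

```text
clock: 16.95
tcp_pos: [0.5018, -0.0689, 0.061]
orientation: [0.0, 0.708, 0.707, 0.0]
wrist_force: [-1.3, 2.2, 6.4]
finger_gap: -0.0005
grip_force: 2.6
```

```bash
python3 -c "
from h import *
rep()"
```

```text
17.0 [ 0.5018 -0.0689  0.061 ] [-0.8  1.9  5.5] jaw ymax p97 -0.2145
```

Call:
step_arm --pt "0 -0.8 0 0 0 0 -1" --pt "0 0 0 0 0 0 -1"

```text
clock: 17.2
tcp_pos: [0.5017, -0.0697, 0.061]
orientation: [0.0, 0.708, 0.707, 0.0]
wrist_force: [-0.1, 2.7, 5.2]
finger_gap: -0.0
grip_force: 2.5
```

Call:
step_arm --pt "0 -0.8 0 0 0 0 -1" --pt "0 0 0 0 0 0 -1"

```text
clock: 17.4
tcp_pos: [0.5018, -0.0704, 0.061]
orientation: [0.0, 0.708, 0.707, 0.0]
wrist_force: [-1.4, 2.8, 4.8]
finger_gap: 0.0
grip_force: 2.6
```

```bash
python3 - <<'E'
from h import *
im,W=rep(); c=im[220:320,130:280]; cv2.imwrite("pics/s5.png",cv2.resize(c,None,fx=4,fy=4)[...,::-1])
E
```

```text
17.45 [ 0.5018 -0.0704  0.061 ] [-1.   2.7  5.4] jaw ymax p97 -0.2155
```

View pics/s5.png

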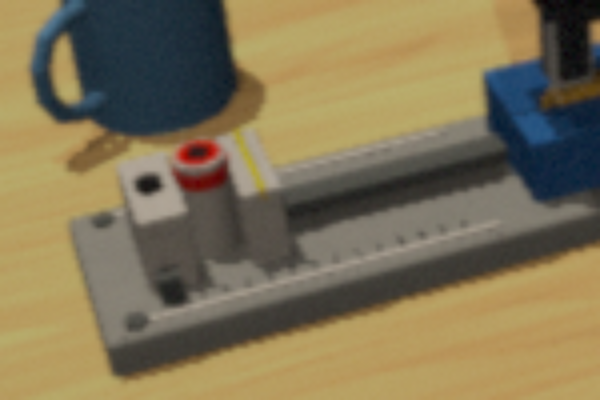

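The socket (205,200) is now at, or within a hair of, the anvil (160,220), and the rim force has begun to rise.

Call:
step_arm --pt "0 -0.6 0 0 0 0 -1" --pt "0 0 0 0 0 0 -1"

```text
clock: 17.65
tcp_pos: [0.5019, -0.0709, 0.061]
orientation: [0.0, 0.708, 0.707, 0.0]
wrist_force: [-0.6, 2.4, 5.4]
finger_gap: -0.0001
grip_force: 2.5
```

```bash
python3 -c "
from h import *
[rep() for _ in range(3)]"
```

```text
17.7 [ 0.5018 -0.0709  0.0609] [0.6 3.7 4.9] jaw ymax p97 -0.2154
17.75 [ 0.5019 -0.0709  0.0609] [-0.9  2.8  4.9] jaw ymax p97 -0.2155
17.8 [ 0.5019 -0.0709  0.0609] [0.4 2.2 5.1] jaw ymax p97 -0.2155
```

Call:
step_arm --pt "0 -0.8 0 0 0 0 -1" --pt "0 0 0 0 0 0 -1"

```text
clock: 18.0
tcp_pos: [0.5019, -0.0718, 0.0609]
orientation: [0.0, 0.708, 0.707, 0.0]
wrist_force: [0.5, 2.8, 4.4]
finger_gap: -0.0003
grip_force: 2.2
```

```bash
python3 -c "
from h import *
[rep() for _ in range(4)]"
```

```text
18.05 [ 0.5019 -0.0718  0.0609] [-0.4  2.6  4.6] jaw ymax p97 -0.2154
18.1 [ 0.5019 -0.0718  0.0609] [-0.6  2.   4.1] jaw ymax p97 -0.2155
18.15 [ 0.5019 -0.0718  0.0609] [0.4 2.8 3.6] jaw ymax p97 -0.2153
18.2 [ 0.5019 -0.0718  0.0609] [0.2 1.9 4.1] jaw ymax p97 -0.2155
```

The jaw has stopped at -0.2155 and the tip now slips near its edge. I'll re-seat it and do one slightly firmer nudge.

Call:
step_arm --pt "0 0 6 0 0 0 -1" --pt "0 11 0 0 0 0 -1" --pt "0 0 -5 0 0 0 -1" --pt "0 0 -0.7 0 0 0 -1" --pt "0 0 -0.3 0 0 0 -1"

```text
clock: 18.7
tcp_pos: [0.5017, -0.0601, 0.061]
orientation: [-0.0, 0.707, 0.707, 0.0]
wrist_force: [-1.6, 2.5, 8.1]
finger_gap: 0.0002
grip_force: 3.8
```

Call:
step_arm --pt "0 -0.5 -0.1 0 0 0 -1" --pt "0 -0.5 -0.1 0 0 0 -1" --pt "0 0 0 0 0 0 -1"

```text
clock: 19.0
tcp_pos: [0.5016, -0.0602, 0.0609]
orientation: [-0.001, 0.707, 0.707, 0.001]
wrist_force: [-1.9, 4.7, 8.1]
finger_gap: -0.0003
grip_force: 3.8
```

```bash
python3 -c "
from h import *
[rep() for _ in range(4)]"
```

```text
19.05 [ 0.5017 -0.0603  0.061 ] [-1.4  5.9  7.7] jaw ymax p97 -0.2155
19.1 [ 0.5016 -0.0603  0.0609] [-0.8  5.5  7.6] jaw ymax p97 -0.2155
19.15 [ 0.5016 -0.0603  0.0609] [-1.   4.9  7.5] jaw ymax p97 -0.2157
19.2 [ 0.5017 -0.0603  0.061 ] [-1.7  5.8  8. ] jaw ymax p97 -0.2152
```

The rim force is 5.5 N with no movement, so the jaw presses with about 6 N and the socket is snug. Lifting off.

Call:
step_arm --pt "0 0 5 0 0 0 -1" --pt "0 0 20 0 0 0 -1" --pt "0 0 30 0 0 0 -1" --pt "0 0 30 0 0 0 -1" --pt "0 0 0 0 0 0 -1"

```text
clock: 19.7
tcp_pos: [0.5042, -0.0626, 0.1494]
orientation: [0.003, 0.708, 0.707, 0.001]
wrist_force: [0.4, -1.1, -1.1]
finger_gap: -0.0002
grip_force: 0.0
```

```bash
python3 - <<'E'
from h import *
im,W=rep(); c=im[150:320,130:330]; cv2.imwrite("pics/s6.png",cv2.resize(c,None,fx=3.5,fy=3.5)[...,::-1])
E
```

```text
19.75 [ 0.5032 -0.0623  0.1474] [ 0.2 -0.9 -0.7] jaw ymax p97 -0.2155
```

View pics/s6.png

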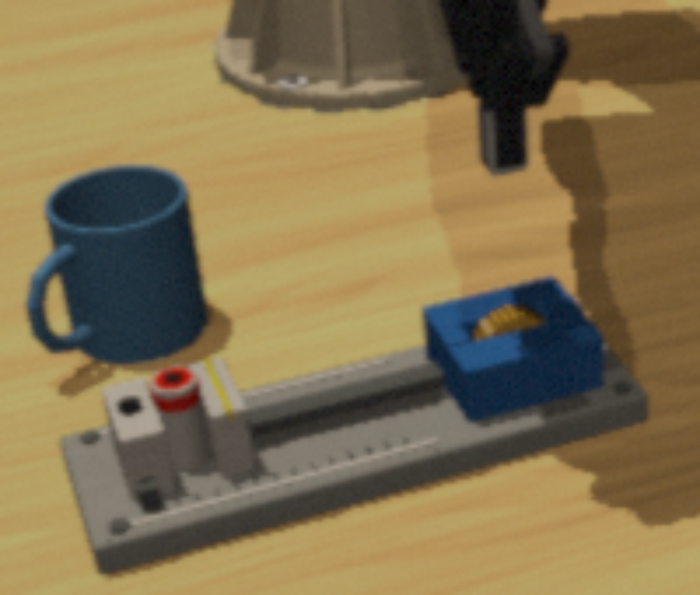

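The socket (180,420) stands upright between anvil (135,440) and jaw (225,420), and the fingers are clear at (505,140).

```bash
python3 -c "
from workcell import *
print(hand_in())"
```

```text
the job is handed in; nothing more can be done
None
```

I handed in the job: the red-banded socket stands upright, held by an estimated 6 N between the end stop and the jaw, with the arm lifted clear; the hardest reading on the wheel was about 12 N, once, as the fingertip touched down.

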